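# Bed a power-supply module on its guide and slide it to the scribed line

## Task

Push the aluminium module flat across the blue chassis plate until it meets the brass guide bar and bed it there squarely: lean on it with about 8 N more than it takes to slide it, for a second, so that the bar never takes 16 N. Then, keeping it against the bar, slide it along until its left edge (seen from the robot) meets the white scribed line; nothing stops it there, so do not run past. Do not lift or tip the module, leave the bystanding things alone, and back away.

Things in the scene. Friction and masses are not known exactly. Their poses are not given: they have to be found in the camera images.
- plate: blue painted steel chassis plate, fixed to the bench, 220 (x) x 360 (y) x 10 mm thick; origin at the centre of its underside on the bench. Its x axis points across the plate to the guide (away from the robot), y along the guide towards the line end, z up.
- guide: dark steel carrier strip fixed along the plate's far edge, 14 (x) x 360 (y) x 18 mm; origin at the centre of its underside on the plate, axes as the plate's. In front of it, parallel, stands the brass guide bar, 6 mm thick, 16 mm tall, 360 long: set by hand, its bearing face lies anywhere from x = -14 to -34 mm. That is not measured: feel for it. It does not give under 16 N.
- line (a point): a point on the plate's top face on the white scribed line, midway across the plate; axes as the plate's. The line (1.5 mm wide) runs straight along x from the plate's near edge to the guide bar; no step or stop is there. It is 100 mm from the plate's middle along +y.
- module: closed aluminium box 100 (x) x 130 (y) x 42 mm tall, loose on the plate, about 0.5 kg (varies by a third; sliding it takes 1 to 7 N), too wide to grasp: push its upright faces with the fingertips. Origin at the centre of its underside; +x face goes against the guide, +y face (left edge) to the line. Starts askew, its middle 18 to 56 mm off the bar, 45 to 100 mm short of the line.
- edge (a point): middle of the module's left (+y) lower edge, 65 mm from its origin; the edge that must meet the line.
- back (a point): middle of the module's lower edge on the guide side (+x), 50 mm from its origin; it goes against the brass bar.
- screwdriver: bystander: orange-handled screwdriver 190 mm long lying on the bench.
- tin: bystander: round tin of screws, 68 mm across, 26 mm tall, origin at the centre of its underside.
- remote: bystander: black remote control 45 x 150 x 20 mm, origin at the centre of its underside.
- reel: bystander: red reel 52 mm across, 36 mm tall, origin at the centre of its underside.
Not all that is in view belongs to the job. Of the things shaped like the module, the aluminium one is meant.

How it is judged:
On the way, in this order (a step that is already met when the one before it is completed fails the run):
1. the module is bedded squarely on the brass bar: more than 3 N between them, held 0.5 s (contact force between module and guide above 3 N and angle between the x axis of module and the x axis of plate, either way round below 0.03 rad), for 0.5 s.
2. the module's left edge has been brought to the scribed line with its back along the brass bar (y of edge in the frame of line between -0.0025 and 0.0025 m and x of bar_c0 in the frame of module below 0.055 m and angle between the x axis of module and the x axis of plate, either way round below 0.03 rad), for 0.2 s.
At the end, for the whole second after the job is handed in: the module lies flat and still on the plate, released, its left edge within 2.5 mm of the scribed line, its back within 2 mm of the brass bar's face and square to it within 1.7 degrees (all of step 2 and z of module in the frame of plate between 0.008 and 0.0125 m and angle between module's own z axis and vertical below 0.03 rad and linear speed of module below 0.01 m/s and contact force between the fingers and module below 0.1 N); the robot touches nothing.
It fails at once if the module is pressed on the guide bar with more than 16 N (contact force between module and guide above 16 N).
It fails at once if the module's left edge runs more than 5 mm past the line (y of edge in the frame of line above 0.005 m).
It fails at once if the module is lifted or tipped (z of module in the frame of plate above 0.016 m or angle between module's own z axis and vertical above 0.12 rad).
It fails at once if a bystanding thing is moved more than 15 mm (distance of any of screwdriver, tin, remote, reel from where it was at the start of the episode above 0.015 m).
It also fails if it takes over 67 s, if anything falls off the work surface, if the arm or the gripper's body presses on something with over 40 N, if the wrist force passes 120 N, or if a joint passes its speed limit or range.

## Robot

A 6-joint arm with a two-finger parallel gripper is mounted at the origin on the work surface. World frame = base frame: x ahead of the robot, y to its left, z up, the work surface at z = 0. Lengths are in m, angles in rad, forces in N, time in s.
With the tool pointing down it reaches from about 0.275 to 0.85 m from the base axis. Payload 5.2 kg.
Tool frame: the origin (TCP) lies on the centre line of the jaws, within the pads' length; the fingertips stand 8 mm ahead of it and the grasp point (between the pads) lies 11 mm behind it; z points along the fingers, y is the direction in which the jaws open and shut (so a half turn about z gives the same grasp; the last joint's range is limited). The gripper opens to 85 mm and grips with 20 to 120 N. Pads are 22 mm wide; open, the fingers measure 114 mm over their backs; the gripper's body (76 mm by 85 mm) begins 54 mm behind the grasp point. The pads swing forward as they close: fully open they stand 13 mm farther back than shut.
Start: joints at [-1.455, 0.259, 1.535, -0, 1.348, -0.203], TCP at [0.172, -0.522, 0.239] pointing down, gripper open.
Joint ranges: [-3.14, 3.14], [-0.91, 2.08], [0.19, 2.58], [-1.22, 4.36], [0.22, 2.71], [-3.12, 3.12]. Speed limits (rad/s): [2.57, 2.57, 3.14, 3.14, 3.14, 3.14].

## Interface

Orientations are given as [roll, pitch, yaw] about the fixed x, y, z axes, in that order (R = Rz(yaw) Ry(pitch) Rx(roll)).
In Python, from rig import sense, snapshot, calibration, hand_in, regions_of, pinpoint gives the robot as it stands.
- The arm moves only by the tool jog_arm, never from a script. Its argument "increments" is a list of rows, each an object of numbers: "dx", "dy", "dz": the shift along the tool's x, y, z in mm; "turn": the turn about the tool's z in degrees; "hand": the opening, from -1 (shut) to 1 (fully open), so that 0 is half open. In form: [{"dx": .., "dy": .., "dz": .., "turn": .., "hand": ..}, ...]. A call has 1 to 20 rows; each row is the pose to reach, as a shift and turn from the pose measured when the call began, along the tool's axes at that moment; what a row does not reach only later rows make up. A row lasts 1/12 s, in which the tool goes at most 41.7 mm and 7.16 degrees, less where a joint would pass 70% of its speed; a pose out of reach is approached as far as the arm can. A call with a gripper value outside its range is refused whole. The fingers move at their own pace and stop on an object; "grip_force" is the grip in N (left out, the last holds). Time passes only in rows, so rows that repeat a pose let the fingers close. It gives the time, the measured TCP pose, the force and the opening at its end, in the units of the state.
- sense(): the state, without advancing time (a new reading comes with each control period).
- snapshot(name): name is "side" or "top"; returns (picture, depth): 480x640x3 uint8, red, green, blue; 480x640 float32, m along the optical axis (not along the pixel's ray), 0 where there is no reading.
- calibration(name): a dict with "K" (3x3 intrinsics, pixels), "k1" (the pictures are not rectified: a ray, as slopes to the right and down, at radius r is drawn at 1 + k1 r^2 times it, then the intrinsics apply), "pose" (4x4, takes a point from camera to world coordinates). Camera axes: x right, y down, z forward; pixel columns grow to the right and rows downward; lengths in m; the calibration is good to about 2 mm. A picture is of the moment at which its call begins. calibration takes no time and is no camera call.
- hand_in(): hands the job in, once; it reports no verdict.
Trained networks look in the newest picture that a camera, given by its name, has taken for a name from the list of things; names that differ only in an ending like _2 or _b are one class to them, and where a whole thing is asked for, a point or a joint stands for the part that bears it (a point fixed in the world has none). Each returns a list of dicts, best first, with "p" (0 to 1); they miss things now and then, are a little off and sometimes report something else, mostly with a low value. They report only what shows in the picture. A call takes as long as a camera call. They do not tell look-alikes from the thing itself.
- regions_of(camera, name): "pixels" (480x640 bool, what is visible of it) and "at" ([column, row] in pixels, amid what is visible of it).
- pinpoint(camera, name): "at" ([column, row] in pixels: a listed point, or the origin of a listed thing).
The state is a dict: "time_s": time; "joint_positions": joint angles; "qd": joint speeds; "effort": joint torques, N m; "tcp_pos": TCP position; "ee_rot": TCP orientation; "contact_force": force on the tool from outside, world axes, zero at the start; "torque": the same for the moment, N m; "gripper_width": opening from 0.0 (shut) to 1.0 (fully open).
Only numpy, scipy, OpenCV 4.12 (cv2) and the standard library are available. Lean on these libraries where they do the work, as an engineer would, in place of code of your own. Each camera call takes 0.05 s, during which the arm holds its last target. There are 200 camera calls.

## Working session

There is one attempt and no reset: what is moved stays moved. The work goes in short steps, Python scripts to look and compute and a tool call to move; the robot and the scene stay as the last step left them, time stands still between calls to the robot, and variables do not carry over. Pictures are saved under pics/ and viewed, about 8 in all and at most 12, crops included, and the job is handed in when it is done.

Besides the shell and the picture viewer there is one more tool, called after ">>>" as a command line: name --argument value ..., lists and objects as JSON in quotes. jog_arm: Moves the arm, as the interface text tells. Its arguments: {"type":"object","properties":{"increments":{"type":"array","items":{"type":"object","properties":{"dx":{"type":"number"},"dy":{"type":"number"},"dz":{"type":"number"},"turn":{"type":"number"},"hand":{"type":"number"}}}},"grip_force":{"type":"number"}},"required":["increments"]}

```bash
ls; mkdir -p pics; cat > h.py <<'E'
import numpy as np, cv2
from rig import *
def save(n,f,crop=None,s=1):
    p,d=snapshot(n); im=cv2.cvtColor(p,cv2.COLOR_RGB2BGR)
    if crop: a,b,c,e=crop; im=im[b:e,a:c]
    if s!=1: im=cv2.resize(im,None,fx=s,fy=s,interpolation=cv2.INTER_CUBIC)
    cv2.imwrite('pics/'+f,im); return p,d
def ray(n,uv):
    c=calibration(n);K=np.array(c['K']);k=c['k1'];T=np.array(c['pose'])
    uv=np.atleast_2d(np.array(uv,float))
    q=np.c_[(uv[:,0]-K[0,2])/K[0,0],(uv[:,1]-K[1,2])/K[1,1]];u=q.copy()
    for _ in range(20): u=q/(1+k*(u**2).sum(1,keepdims=True))
    return np.c_[u,np.ones(len(u))]@T[:3,:3].T,T[:3,3]
def onz(n,uv,z):
    r,o=ray(n,uv); return o+r*((z-o[2])/r[:,2])[:,None]
def deep(n,uv,d):
    r,o=ray(n,uv); return o+r*np.atleast_1d(d)[:,None]
E
python3 - <<'E'
from h import *
np.set_printoptions(precision=4,suppress=True)
for n in('top','side'):
    p,d=save(n,n+'0.png'); print(n,calibration(n)['pose'])
    for t in('plate','guide','line','module','edge','back','screwdriver','tin','remote','reel'):
        for r in pinpoint(n,t)[:3]:
            u,v=r['at']; dd=d[int(round(min(max(v,0),479))),int(round(min(max(u,0),639)))]
            print(t,round(r['p'],2),np.round(r['at'],1),deep(n,r['at'],dd)[0])
s=sense(); print(s)
E
```

```text
pics
top [[-0.0296 -0.9989  0.0369  0.4962]
 [-0.9996  0.0296 -0.0012 -0.0126]
 [ 0.0001 -0.037  -0.9993  1.0229]
 [ 0.      0.      0.      1.    ]]
guide 0.87 [343.5 172.1] [ 0.6601 -0.0746  0.0106]
line 0.63 [289.5 210.5] [0.5834 0.0399 0.0105]
module 0.98 [345.5 220.1] [ 0.5572 -0.0729  0.0544]
module 0.91 [189.1 335.6] [0.3375 0.2442 0.0444]
module 0.79 [505.  209.6] [ 0.5693 -0.3931  0.0456]
edge 0.76 [365.2 332.5] [ 0.3275 -0.1087  0.0106]
back 0.97 [398.8 317. ] [ 0.3611 -0.1741  0.0393]
screwdriver 0.7 [278.9 302.6] [0.3929 0.0678 0.0005]
tin 0.97 [211.4 193.1] [0.6236 0.1998 0.0163]
remote 0.62 [390.7 134.7] [ 0.7327 -0.1736  0.0224]
reel 0.64 [294.  133.8] [0.7371 0.0251 0.0365]
side [[-0.9794 -0.0841  0.1838  0.3142]
 [-0.2011  0.4984 -0.8433  0.9849]
 [-0.0206 -0.8629 -0.505   0.6329]
 [ 0.      0.      0.      1.    ]]
plate 0.55 [312.7 241.5] [ 0.5601 -0.0143  0.0252]
guide 0.91 [268.2 228.1] [ 0.6641 -0.0503  0.0266]
line 0.69 [300.2 258.8] [0.5753 0.0325 0.0115]
line 0.5 [389.  281.7] [0.3943 0.0871 0.0153]
module 0.88 [429.2 181.9] [ 0.3447 -0.3201  0.0328]
module 0
[... 362 characters left out ...]
0.5799 -0.3648  0.0412]
screwdriver 0.62 [389.7 282.1] [ 0.3951  0.0629 -0.0021]
tin 0.66 [247.7 314.8] [0.6161 0.2349 0.0218]
remote 0.86 [253.2 212. ] [ 0.7213 -0.125   0.0211]
reel 0.97 [219.8 256. ] [0.7396 0.0417 0.0063]
{'time_s': 1.1, 'joint_positions': array([-1.4548,  0.2586,  1.535 ,  0.    ,  1.348 , -0.2028]), 'qd': array([ 0.0001, -0.0007, -0.0013, -0.0013,  0.0012,  0.0003]), 'effort': array([ -0.0026, -44.5946, -29.0899,  -0.0008,   0.0012,   0.    ]), 'tcp_pos': array([ 0.1724, -0.5223,  0.2393]), 'ee_rot': array([-3.1416, -0.    ,  0.3188]), 'contact_force': array([-0.5169,  0.1981,  1.0465]), 'torque': array([-0.0258, -0.0039, -0.0038]), 'gripper_width': 1.0007952074881237}
```

View pics/top0.png

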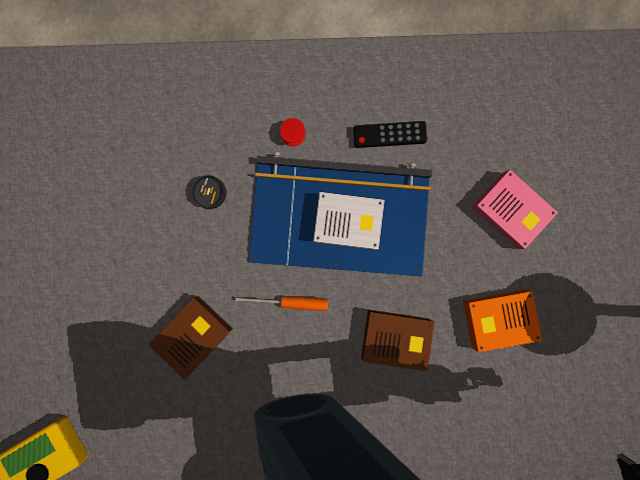

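```bash
python3 - <<'E'
from h import *
im=cv2.imread('pics/top0.png')[130:330,230:450]
cv2.imwrite('pics/crop0.png',cv2.resize(im,None,fx=3,fy=3,interpolation=cv2.INTER_CUBIC)[:600])
E
```

```text
(no output)
```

View pics/crop0.png

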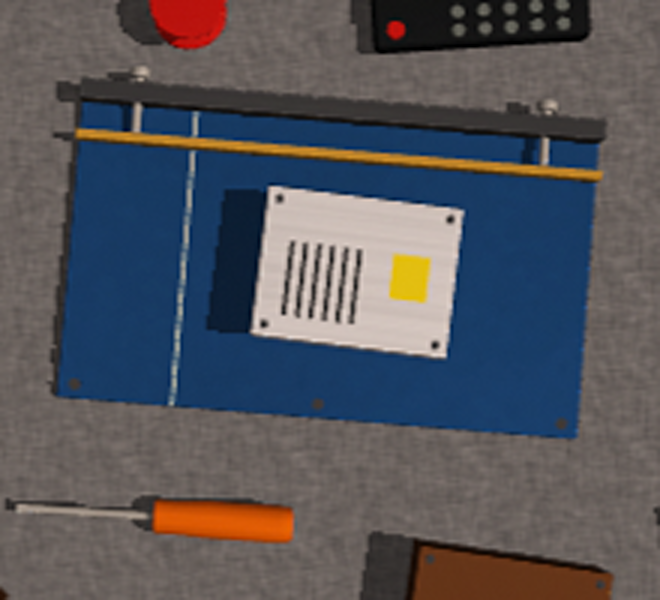

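The aluminium-looking boxes are brown (190,335), brown (398,340), orange (505,320), pink (516,208) and bare aluminium (349,220). The crop confirms the silver one on the blue plate is the module. The white line is at about column 291 and the brass bar runs from (256,174) to (430,188). Next I'll fit the geometry.

```bash
cat >> h.py <<'E'
def geom():
    """plate frame from line/blue plate/brass bar; module corners from top view"""
    p,d=snapshot('top'); hsv=cv2.cvtColor(p,cv2.COLOR_RGB2HSV); H,S,V=[hsv[...,i].astype(int) for i in range(3)]
    roi=np.zeros(H.shape,bool); roi[150:285,240:440]=1
    def fit(m,z,iters=3):
        ys,xs=np.nonzero(m); P=onz('top',np.c_[xs,ys],z)[:,:2]
        for _ in range(iters):
            c=P.mean(0); v=np.linalg.svd(P-c,full_matrices=False)[2][0]; n=np.array([-v[1],v[0]])
            r=(P-c)@n; P=P[abs(r)<max(2*r.std(),1e-3)]
        return c,v,r.std(),len(P)
    out={}
    out['bar']=fit(roi&(H>12)&(H<28)&(S>130)&(V>90)&(np.arange(480)[:,None]<192),0.026)
    mod=(roi&(S<60)&(V>150)).astype(np.uint8)
    mod=cv2.morphologyEx(mod,cv2.MORPH_CLOSE,np.ones((9,9)))
    wl=mod.copy(); mod=cv2.morphologyEx(mod,cv2.MORPH_OPEN,np.ones((11,11)))
    k=max(cv2.findContours(mod,0,1)[0],key=cv2.contourArea)[:,0]
    # minAreaRect of metric contour at top-face height
    M=onz('top',k,0.052)[:,:2]
    out['mod']=cv2.minAreaRect((M*1000).astype(np.float32))
    wl=roi&(S<130)&(V>110)&(cv2.dilate(mod,np.ones((15,15)))==0)&(np.arange(640)<300)&(np.arange(640)>284)&(np.arange(480)[:,None]>180)&(np.arange(480)[:,None]<262)
    out['line']=fit(wl,0.010)
    blue=(roi&(H>100)&(H<125)&(S>120)).astype(np.uint8)
    out['box']=mod; 
    c=max(cv2.findContours(cv2.morphologyEx(blue|mod,cv2.MORPH_CLOSE,np.ones((9,9))),0,1)[0],key=cv2.contourArea)[:,0]
    out['plate']=cv2.minAreaRect((onz('top',c,0.010)[:,:2]*1000).astype(np.float32))
    return out
E
python3 - <<'E'
from h import *
g=geom()
for k in('bar','line'): c,v,s,n=g[k]; print(k,c,v,np.degrees(np.arctan2(v[1],v[0])),s,n)
print(g['mod'],cv2.boxPoints(g['mod'])); print(g['plate'],cv2.boxPoints(g['plate']))
E
```

```text
bar [ 0.63936117 -0.07070312] [0.1111794  0.99380035] 83.61669301407254 0.0019169809517913898 570
line [0.56161854 0.03869424] [-0.99396043  0.10973905] 173.69972701042312 0.0011874381081389662 162
((557.1342163085938, -79.69450378417969), (129.26626586914062, 98.61516571044922), 81.17738342285156) [[ 498.49686  -136.0003  ]
 [ 595.94525  -151.12549 ]
 [ 615.7716    -23.388702]
 [ 518.3232     -8.263519]]
((562.0708618164062, -62.1676025390625), (359.6533203125, 205.3319549560547), 83.63410949707031) [[ 440.0992  -229.50214]
 [ 644.1651  -252.2688 ]
 [ 684.0425   105.16693]
 [ 479.97662  127.93359]]
```

>>> jog_arm --increments '[{"dx":140,"dy":-113,"dz":20,"turn":8,"hand":1},{"dx":420,"dy":-338,"dz":100,"turn":24.6,"hand":1},{"dx":420,"dy":-338,"dz":100,"turn":24.6,"hand":1},{"dx":420,"dy":-338,"dz":100,"turn":24.6,"hand":1},{"dx":420,"dy":-338,"dz":100,"turn":24.6,"hand":1},{"dx":420,"dy":-338,"dz":100,"turn":24.6,"hand":1},{"dx":420,"dy":-338,"dz":100,"turn":24.6,"hand":1},{"dx":420,"dy":-338,"dz":100,"turn":24.6,"hand":1},{"dx":420,"dy":-338,"dz":100,"turn":24.6,"hand":1},{"dx":420,"dy":-338,"dz":100,"turn":24.6,"hand":1},{"dx":420,"dy":-338,"dz":100,"turn":24.6,"hand":1},{"dx":420,"dy":-338,"dz":100,"turn":24.6,"hand":1},{"dx":420,"dy":-338,"dz":100,"turn":24.6,"hand":1},{"dx":420,"dy":-338,"dz":100,"turn":24.6,"hand":1},{"dx":420,"dy":-338,"dz":100,"turn":24.6,"hand":1},{"dx":420,"dy":-338,"dz":100,"turn":24.6,"hand":1},{"dx":420,"dy":-338,"dz":100,"turn":24.6,"hand":1},{"dx":420,"dy":-338,"dz":100,"turn":24.6,"hand":1}]'

```text
time_s: 2.65
tcp_pos: [0.4649, -0.0711, 0.1397]
ee_rot: [3.141, -0.0, -0.113]
contact_force: [-1.3, -0.5, 0.7]
gripper_width: 0.999
```

>>> jog_arm --increments '[{"dz":30,"hand":1},{"dz":60,"hand":1},{"dz":85,"hand":1},{"dz":100,"hand":1},{"dz":108,"hand":1},{"dz":113,"hand":1},{"dz":113,"hand":1},{"dz":113,"hand":1},{"dz":113,"hand":1},{"dz":113,"hand":1}]'

```text
schema error: expected keys dx, dy, dz, turn, hand
```

```bash
python3 - <<'E'
from h import *
save('side','s1.png',(220,120,470,310),3)
for _ in range(4):
    s=sense(); print(s['tcp_pos'],s['contact_force'],s['ee_rot']); snapshot('top')
E
```

```text
[ 0.46497002 -0.07115825  0.13967869] [-0.06945748  0.4326466   0.83580853] [ 3.14116871e+00 -4.96151172e-04 -1.12924509e-01]
[ 0.46500765 -0.07105661  0.13966895] [-0.15869394  0.18416036 -0.53611371] [ 3.14126585e+00 -5.31511695e-04 -1.12935997e-01]
[ 0.4650526  -0.07091423  0.13963556] [-1.01517848  0.96291589  0.36635879] [ 3.14133469e+00 -5.27401438e-04 -1.12817521e-01]
[ 0.46511584 -0.07074071  0.13960453] [ 0.24520352  0.97484655 -0.31535929] [ 3.14133866e+00 -5.08676019e-04 -1.12490103e-01]
```

View pics/s1.png

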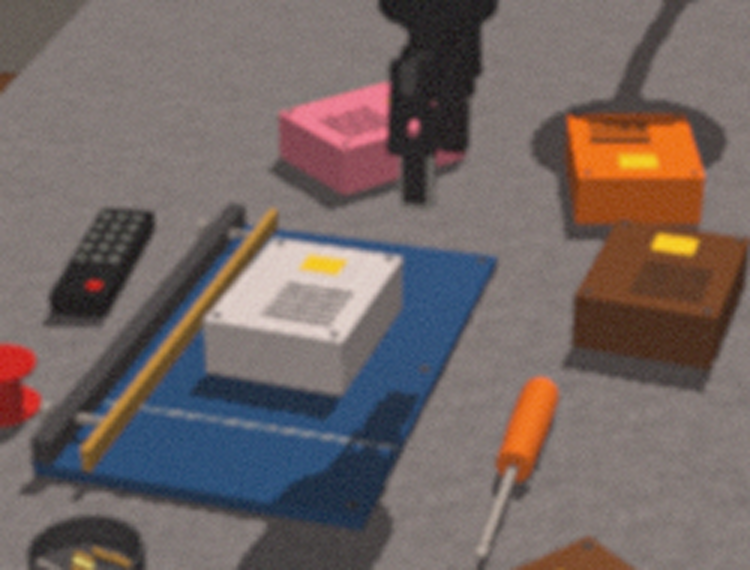

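The gripper still hovers because that move was refused; every key is required. The screwdriver, tin and reel are clear of the path, so I'll descend now.

>>> jog_arm --increments '[{"dx":0,"dy":0,"dz":30,"turn":0,"hand":1},{"dx":0,"dy":0,"dz":60,"turn":0,"hand":1},{"dx":0,"dy":0,"dz":85,"turn":0,"hand":1},{"dx":0,"dy":0,"dz":100,"turn":0,"hand":1},{"dx":0,"dy":0,"dz":108,"turn":0,"hand":1},{"dx":0,"dy":0,"dz":113.5,"turn":0,"hand":1},{"dx":0,"dy":0,"dz":113.5,"turn":0,"hand":1},{"dx":0,"dy":0,"dz":113.5,"turn":0,"hand":1},{"dx":0,"dy":0,"dz":113.5,"turn":0,"hand":1}]'

```text
time_s: 3.65
tcp_pos: [0.4661, -0.0709, 0.027]
ee_rot: [3.141, -0.002, -0.112]
contact_force: [0.6, 0.5, 0.7]
gripper_width: 1.002
```

```bash
cat >> h.py <<'E'
EX=np.array([.99387,-.1106]);EY=np.array([.1106,.99387])
def st(k=8):
    F=[];T=[]
    for _ in range(k): s=sense();F.append(s['contact_force']);T.append(s['torque']);snapshot('top')
    F=np.mean(F,0);t=s['tcp_pos'];p=t[:2]*1000
    print('t %.2f plateXY %.2f %.2f z %.4f yaw %.2f  Fx %.2f Fy %.2f Fz %.2f Tz %.3f'%(s['time_s'],p@EX,p@EY,t[2],np.degrees(s['ee_rot'][2]),F[:2]@EX,F[:2]@EY,F[2],np.mean(T,0)[2]))
E
python3 - <<'E'
from h import *
st(6); save('side','s2.png',(270,160,410,280),4)
E
```

```text
t 3.90 plateXY 470.53 -18.75 z 0.0266 yaw -6.42  Fx -0.15 Fy -0.06 Fz 0.08 Tz 0.017
```

View pics/s2.png

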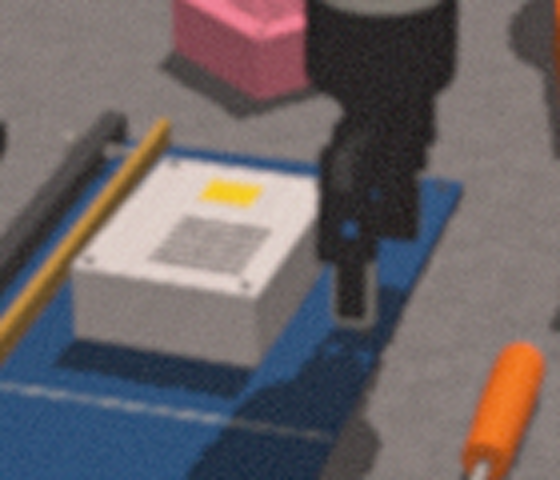

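>>> jog_arm --increments '[{"dx":10,"dy":0,"dz":0,"turn":0,"hand":1},{"dx":18,"dy":0,"dz":0,"turn":0,"hand":1},{"dx":23,"dy":0,"dz":0,"turn":0,"hand":1},{"dx":25,"dy":0,"dz":0,"turn":0,"hand":1},{"dx":26.5,"dy":0,"dz":0,"turn":0,"hand":1},{"dx":28,"dy":0,"dz":0,"turn":0,"hand":1},{"dx":29.5,"dy":0,"dz":0,"turn":0,"hand":1},{"dx":31,"dy":0,"dz":0,"turn":0,"hand":1},{"dx":32.5,"dy":0,"dz":0,"turn":0,"hand":1},{"dx":34,"dy":0,"dz":0,"turn":0,"hand":1},{"dx":35.5,"dy":0,"dz":0,"turn":0,"hand":1},{"dx":37,"dy":0,"dz":0,"turn":0,"hand":1}]'

```text
time_s: 5.0
tcp_pos: [0.5003, -0.0746, 0.0261]
ee_rot: [3.141, 0.003, -0.112]
contact_force: [-6.2, -1.6, 4.3]
gripper_width: 0.999
```

```bash
python3 - <<'E'
from h import *
st(6)
E
```

```text
t 5.25 plateXY 505.62 -18.75 z 0.0261 yaw -6.42  Fx -5.41 Fy -1.62 Fz 3.10 Tz -0.107
```

>>> jog_arm --increments '[{"dx":2,"dy":0,"dz":0,"turn":0,"hand":1},{"dx":3.5,"dy":0,"dz":0,"turn":0,"hand":1},{"dx":5,"dy":0,"dz":0,"turn":0,"hand":1},{"dx":6.5,"dy":0,"dz":0,"turn":0,"hand":1},{"dx":8,"dy":0,"dz":0,"turn":0,"hand":1},{"dx":9.5,"dy":0,"dz":0,"turn":0,"hand":1},{"dx":11,"dy":0,"dz":0,"turn":0,"hand":1},{"dx":12,"dy":0,"dz":0,"turn":0,"hand":1},{"dx":13,"dy":0,"dz":0,"turn":0,"hand":1}]'

```text
time_s: 6.05
tcp_pos: [0.5108, -0.0752, 0.0257]
ee_rot: [-3.141, 0.007, -0.112]
contact_force: [-7.5, 1.0, 6.3]
gripper_width: 0.999
```

```bash
python3 - <<'E'
from h import *
st(5); save('top','t3.png',(240,150,440,290),4)
g=geom();print(g['mod'])
E
```

```text
t 6.25 plateXY 516.34 -18.25 z 0.0257 yaw -6.40  Fx -6.72 Fy 0.25 Fz 4.75 Tz 0.031
((603.5853881835938, -106.33601379394531), (80.12397766113281, 31.54141616821289), 83.5134506225586)
```

View pics/t3.png

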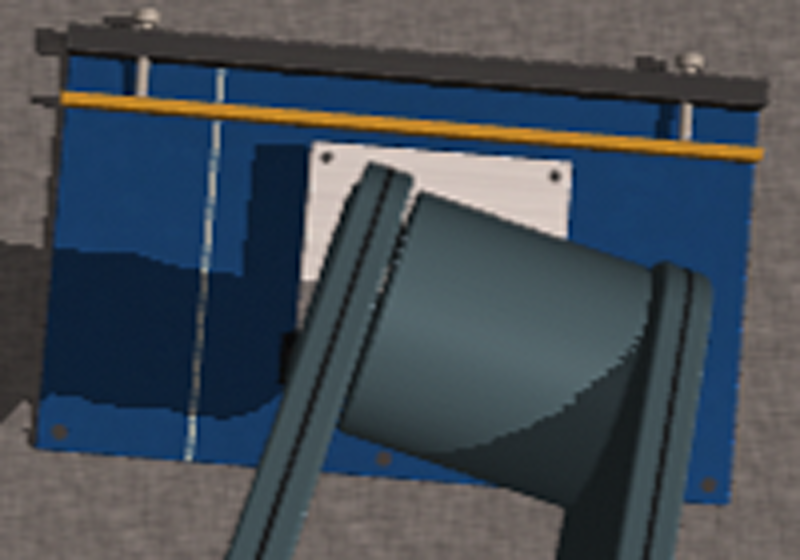

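>>> jog_arm --increments '[{"dx":2.5,"dy":0,"dz":0,"turn":0,"hand":1},{"dx":3.5,"dy":0,"dz":0,"turn":0,"hand":1},{"dx":4.5,"dy":0,"dz":0,"turn":0,"hand":1},{"dx":5.5,"dy":0,"dz":0,"turn":0,"hand":1},{"dx":6.5,"dy":0,"dz":0,"turn":0,"hand":1},{"dx":7.5,"dy":0,"dz":0,"turn":0,"hand":1},{"dx":8.5,"dy":0,"dz":0,"turn":0,"hand":1}]'

```text
time_s: 6.98
tcp_pos: [0.5169, -0.0754, 0.0254]
ee_rot: [-3.14, 0.012, -0.111]
contact_force: [-8.8, 1.0, 7.1]
gripper_width: 1.002
```

```bash
python3 - <<'E'
from h import *
st(4)
E
```

```text
t 7.13 plateXY 522.44 -17.77 z 0.0254 yaw -6.37  Fx -7.17 Fy -0.00 Fz 5.35 Tz 0.015
```

>>> jog_arm --increments '[{"dx":2,"dy":0,"dz":0,"turn":0,"hand":1},{"dx":2.5,"dy":0,"dz":0,"turn":0,"hand":1},{"dx":3,"dy":0,"dz":0,"turn":0,"hand":1},{"dx":3.5,"dy":0,"dz":0,"turn":0,"hand":1},{"dx":4,"dy":0,"dz":0,"turn":0,"hand":1},{"dx":4.5,"dy":0,"dz":0,"turn":0,"hand":1},{"dx":5,"dy":0,"dz":0,"turn":0,"hand":1}]'

```text
time_s: 7.77
tcp_pos: [0.5195, -0.0753, 0.0252]
ee_rot: [-3.139, 0.016, -0.111]
contact_force: [-7.7, 0.6, 7.1]
gripper_width: 1.002
```

```bash
python3 - <<'E'
from h import *
st(3)
E
```

```text
t 7.87 plateXY 524.79 -17.37 z 0.0251 yaw -6.35  Fx -7.87 Fy -0.20 Fz 6.79 Tz 0.007
```

>>> jog_arm --increments '[{"dx":2,"dy":0,"dz":-0.3,"turn":0,"hand":1},{"dx":2.7,"dy":0,"dz":-0.6,"turn":0,"hand":1},{"dx":3.3,"dy":0,"dz":-0.6,"turn":0,"hand":1},{"dx":3.9,"dy":0,"dz":-0.6,"turn":0,"hand":1},{"dx":4.5,"dy":0,"dz":-0.6,"turn":0,"hand":1},{"dx":5,"dy":0,"dz":-0.6,"turn":0,"hand":1},{"dx":5.5,"dy":0,"dz":-0.6,"turn":0,"hand":1}]'

```text
time_s: 8.5
tcp_pos: [0.5233, -0.0754, 0.0252]
ee_rot: [-3.139, 0.02, -0.111]
contact_force: [-8.9, 0.1, 3.1]
gripper_width: 1.0
```

```bash
python3 - <<'E'
from h import *
st(3)
E
```

```text
t 8.60 plateXY 528.46 -17.09 z 0.0252 yaw -6.34  Fx -8.00 Fy -0.88 Fz 2.07 Tz -0.096
```

>>> jog_arm --increments '[{"dx":2,"dy":0,"dz":0,"turn":0,"hand":1},{"dx":2.5,"dy":0,"dz":0,"turn":0,"hand":1},{"dx":3,"dy":0,"dz":0,"turn":0,"hand":1},{"dx":3.5,"dy":0,"dz":0,"turn":0,"hand":1},{"dx":4,"dy":0,"dz":0,"turn":0,"hand":1},{"dx":4.4,"dy":0,"dz":0,"turn":0,"hand":1}]'

```text
time_s: 9.15
tcp_pos: [0.5232, -0.0753, 0.0251]
ee_rot: [-3.139, 0.029, -0.11]
contact_force: [-19.4, -0.8, 14.9]
gripper_width: 0.997
```

```bash
python3 - <<'E'
from h import *
st(3)
E
```

```text
t 9.25 plateXY 528.31 -16.99 z 0.0251 yaw -6.32  Fx -17.46 Fy -3.46 Fz 13.53 Tz -0.215
```

>>> jog_arm --increments '[{"dx":3.8,"dy":0,"dz":0,"turn":0,"hand":1},{"dx":3.8,"dy":0,"dz":0,"turn":0,"hand":1},{"dx":3.8,"dy":0,"dz":0,"turn":0,"hand":1}]'

```text
time_s: 9.55
tcp_pos: [0.523, -0.0753, 0.0251]
ee_rot: [-3.138, 0.037, -0.11]
contact_force: [-15.6, -1.1, 12.6]
gripper_width: 0.998
```

```bash
python3 - <<'E'
from h import *
for i in range(4): st(3)
E
```

```text
t 9.65 plateXY 528.13 -16.98 z 0.0251 yaw -6.30  Fx -15.54 Fy -2.69 Fz 13.13 Tz -0.269
t 9.80 plateXY 528.14 -16.96 z 0.0251 yaw -6.30  Fx -16.10 Fy -2.97 Fz 12.33 Tz -0.273
t 9.95 plateXY 528.12 -16.98 z 0.0251 yaw -6.30  Fx -15.99 Fy -2.32 Fz 12.46 Tz -0.252
t 10.10 plateXY 528.14 -16.98 z 0.0251 yaw -6.30  Fx -16.06 Fy -2.60 Fz 12.37 Tz -0.264
```

>>> jog_arm --increments '[{"dx":3.8,"dy":0,"dz":-0.5,"turn":0,"hand":1},{"dx":3.8,"dy":0,"dz":-1,"turn":0,"hand":1},{"dx":3.8,"dy":0,"dz":-1,"turn":0,"hand":1},{"dx":3.8,"dy":0,"dz":-1,"turn":0,"hand":1}]'

```text
time_s: 10.48
tcp_pos: [0.5228, -0.0752, 0.0252]
ee_rot: [-3.138, 0.045, -0.11]
contact_force: [-13.7, -1.9, 4.9]
gripper_width: 0.999
```

```bash
python3 - <<'E'
from h import *
for i in range(5): st(3)
E
```

```text
t 10.58 plateXY 527.90 -16.92 z 0.0252 yaw -6.29  Fx -13.15 Fy -3.15 Fz 5.04 Tz -0.221
t 10.73 plateXY 527.93 -16.93 z 0.0253 yaw -6.29  Fx -13.26 Fy -3.28 Fz 5.07 Tz -0.260
t 10.88 plateXY 527.92 -16.96 z 0.0253 yaw -6.29  Fx -12.80 Fy -2.70 Fz 5.01 Tz -0.222
t 11.03 plateXY 527.90 -16.95 z 0.0253 yaw -6.29  Fx -13.59 Fy -2.86 Fz 4.94 Tz -0.216
t 11.18 plateXY 527.89 -16.95 z 0.0252 yaw -6.29  Fx -13.42 Fy -2.60 Fz 4.51 Tz -0.195
```

>>> jog_arm --increments '[{"dx":4,"dy":0,"dz":-0.4,"turn":0,"hand":1},{"dx":4.5,"dy":0,"dz":-0.4,"turn":0,"hand":1},{"dx":4.5,"dy":0,"dz":-0.4,"turn":0,"hand":1}]'

```text
time_s: 11.48
tcp_pos: [0.5226, -0.0752, 0.0253]
ee_rot: [-3.138, 0.055, -0.11]
contact_force: [-17.6, -1.4, 11.7]
gripper_width: 0.997
```

```bash
python3 - <<'E'
from h import *
for i in range(5): st(4)
E
```

```text
t 11.63 plateXY 527.72 -16.95 z 0.0253 yaw -6.28  Fx -16.72 Fy -3.23 Fz 11.47 Tz -0.279
t 11.83 plateXY 527.74 -16.93 z 0.0253 yaw -6.28  Fx -16.85 Fy -3.63 Fz 11.32 Tz -0.263
t 12.03 plateXY 527.73 -16.92 z 0.0253 yaw -6.28  Fx -16.96 Fy -3.42 Fz 11.44 Tz -0.256
t 12.23 plateXY 527.76 -16.93 z 0.0253 yaw -6.28  Fx -17.02 Fy -3.32 Fz 11.16 Tz -0.272
t 12.43 plateXY 527.73 -16.94 z 0.0253 yaw -6.27  Fx -16.51 Fy -3.69 Fz 11.28 Tz -0.270
```

>>> jog_arm --increments '[{"dx":-3,"dy":0,"dz":0,"turn":0,"hand":1},{"dx":-8,"dy":0,"dz":0,"turn":0,"hand":1},{"dx":-20,"dy":0,"dz":0,"turn":0,"hand":1},{"dx":-35,"dy":0,"dz":-10,"turn":0,"hand":1},{"dx":-45,"dy":20,"dz":-40,"turn":0,"hand":1},{"dx":-50,"dy":50,"dz":-80,"turn":-5,"hand":1},{"dx":-50,"dy":80,"dz":-110,"turn":-12,"hand":0.5},{"dx":-40,"dy":115,"dz":-110,"turn":-19,"hand":0.0},{"dx":-30,"dy":150,"dz":-110,"turn":-26,"hand":0.0},{"dx":-15,"dy":170,"dz":-110,"turn":-33,"hand":0.0},{"dx":0,"dy":180,"dz":-110,"turn":-40,"hand":0.0},{"dx":20,"dy":180,"dz":-110,"turn":-47,"hand":0.0},{"dx":40,"dy":180,"dz":-110,"turn":-54,"hand":0.0},{"dx":55,"dy":180,"dz":-110,"turn":-61,"hand":0.0},{"dx":60,"dy":180,"dz":-110,"turn":-68,"hand":0.0},{"dx":60,"dy":180,"dz":-110,"turn":-75,"hand":0.0},{"dx":60,"dy":180,"dz":-110,"turn":-82,"hand":0.0},{"dx":60,"dy":180,"dz":-110,"turn":-90,"hand":0.0},{"dx":60,"dy":180,"dz":-110,"turn":-90,"hand":0.0},{"dx":60,"dy":180,"dz":-110,"turn":-90,"hand":0.0}]'

```text
time_s: 14.15
tcp_pos: [0.569, -0.262, 0.1313]
ee_rot: [-3.089, -0.003, 1.459]
contact_force: [0.1, 0.4, -0.2]
gripper_width: 0.499
```

```bash
python3 - <<'E'
from h import *
st(3); save('top','t4.png',(240,150,440,290),4); print(sense()['ee_rot'],sense()['gripper_width'])
g=geom();print(g['mod']); c=np.array(g['mod'][0]); print('mod plateXY',c@EX,c@EY)
for k in('bar','line'): c,v,s,n=g[k]; print(k,c[:2]@EX*1000,c[:2]@EY*1000,n)
E
```

```text
t 14.25 plateXY 594.22 -197.40 z 0.1313 yaw 83.52  Fx -0.05 Fy 0.36 Fz 0.13 Tz -0.008
[-3.08750949 -0.00367715  1.45889781] 0.4958175321749219
((557.4584350585938, -63.302085876464844), (103.85897827148438, 40.19257736206055), 83.72373962402344)
mod plateXY 561.0424255496216 -1.2591411725616481
bar 643.6813057945602 -2.8771634441070586 367
line 515.6807130539983 100.48755823552558 90
```

View pics/t4.png

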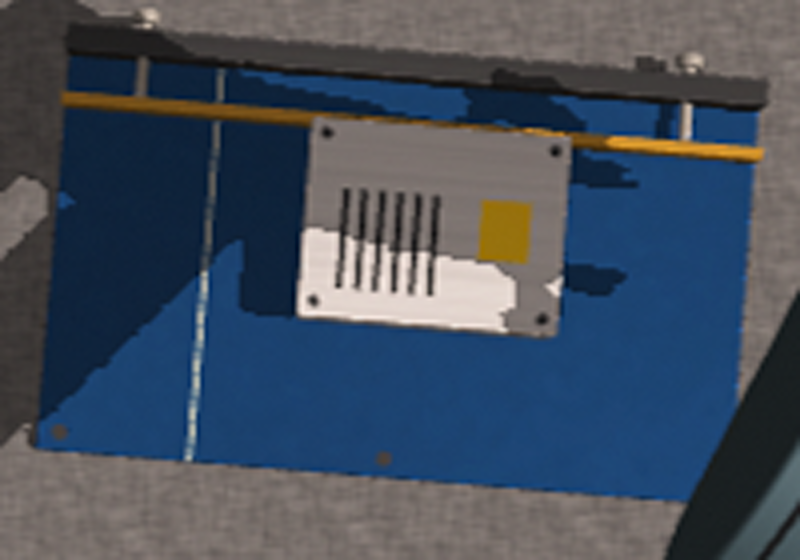

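```bash
cat >> h.py <<'E'
def mod(c0=296,c1=392,close=True):
    p,d=snapshot('top'); hsv=cv2.cvtColor(p,cv2.COLOR_RGB2HSV).astype(int)
    m=((hsv[...,1]<70)&(hsv[...,2]>85)); roi=np.zeros(m.shape,bool); roi[178:245,c0:c1]=1
    m=cv2.morphologyEx((m&roi).astype(np.uint8),cv2.MORPH_CLOSE,np.ones((11,11))); m=cv2.morphologyEx(m,cv2.MORPH_OPEN,np.ones((9,9)))
    k=max(cv2.findContours(m,0,1)[0],key=cv2.contourArea)[:,0]
    r=cv2.minAreaRect((onz('top',k,0.052)[:,:2]*1000).astype(np.float32)); c=np.array(r[0])
    print('mod',np.round(r[1],1),round(r[2],2),'XY',round(c@EX,1),round(c@EY,1))
    M=onz('top',k,0.052)[:,:2]*1000; X=M@EX; Y=M@EY
    i=(X>X.min()+12)&(X<X.max()-12)&(Y>np.median(Y)+30); 
    i=(X>X.min()+12)&(X<X.max()-12)&(Y>Y.max()-8); f=np.polyfit(X[i],Y[i],1)
    print('left edge Y mid',np.polyval(f,X[i].mean()),'angle deg',-np.degrees(f[0]),'right',np.median(Y[(X>X.min()+12)&(X<X.max()-12)&(Y<Y.min()+8)]),'X',X.min(),X.max())
E
python3 - <<'E'
from h import *
mod(); snapshot('side'); snapshot('top')
for n in('top','side'):
  for t in('edge','line','back'):
    for r in pinpoint(n,t)[:2]:
        q=onz(n,r['at'],0.010)[0,:2]*1000; print(n,t,round(r['p'],2),q@EX,q@EY)
E
```

```text
mod [130.2 100.9] 83.64 XY 589.4 -13.6
left edge Y mid 50.10611909809255 angle deg 1.3771333998734299 right -77.35378140116293 X 538.922950253065 639.8640031197349
top edge 0.77 337.2410314666018 -67.11198502312652
top line 0.98 571.9485337439477 105.80950586188968
top back 0.73 377.1600110889406 -134.0097288765203
side edge 0.96 642.8437746032139 -279.1658063189448
side edge 0.94 330.2379892740928 -58.14148831373958
side line 0.88 571.059737217091 104.6078072313284
side line 0.16 565.3199314797502 13.662272935781324
side back 0.67 637.1193953843198 -351.5986148207952
side back 0.65 328.50327891728773 330.0156591387466
```

>>> jog_arm --increments '[{"dx":25,"dy":0,"dz":0,"turn":0,"hand":0},{"dx":55,"dy":0,"dz":20,"turn":0,"hand":0},{"dx":72,"dy":0,"dz":50,"turn":0,"hand":0},{"dx":72,"dy":0,"dz":75,"turn":0,"hand":0},{"dx":72,"dy":0,"dz":92,"turn":0,"hand":0},{"dx":72,"dy":0,"dz":99,"turn":0,"hand":0},{"dx":72,"dy":0,"dz":101.5,"turn":0,"hand":0},{"dx":72,"dy":0,"dz":101.5,"turn":0,"hand":0},{"dx":72,"dy":0,"dz":101.5,"turn":0,"hand":0},{"dx":72,"dy":0,"dz":101.5,"turn":0,"hand":0}]'

```text
time_s: 15.68
tcp_pos: [0.5718, -0.1901, 0.0315]
ee_rot: [-3.09, -0.003, 1.46]
contact_force: [0.7, -0.5, -0.6]
gripper_width: 0.501
```

```bash
python3 - <<'E'
from h import *
st(5); save('side','s5.png',(250,150,400,270),4); mod()
E
```

```text
t 15.88 plateXY 588.69 -125.24 z 0.0309 yaw 83.69  Fx 0.44 Fy -0.16 Fz 0.22 Tz 0.004
mod [156.8 121.9] 82.61 XY 582.0 -27.3
left edge Y mid 49.47674946253123 angle deg 0.2956828712490588 right -101.87714096652888 X 520.0552609919821 643.0969288723606
```

View pics/s5.png

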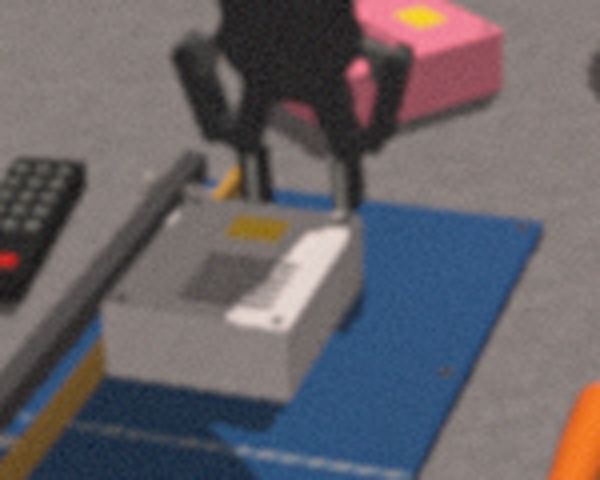

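>>> jog_arm --increments '[{"dx":10,"dy":0,"dz":0,"turn":0,"hand":0},{"dx":20,"dy":0,"dz":0,"turn":0,"hand":0},{"dx":28,"dy":0,"dz":0,"turn":0,"hand":0},{"dx":32,"dy":0,"dz":0,"turn":0,"hand":0},{"dx":34,"dy":0,"dz":0,"turn":0,"hand":0},{"dx":36,"dy":0,"dz":0,"turn":0,"hand":0},{"dx":38,"dy":0.1,"dz":0,"turn":0,"hand":0},{"dx":40,"dy":0.2,"dz":0,"turn":0,"hand":0},{"dx":42,"dy":0.3,"dz":0,"turn":0,"hand":0},{"dx":44,"dy":0.4,"dz":0,"turn":0,"hand":0},{"dx":46,"dy":0.5,"dz":0,"turn":0,"hand":0},{"dx":48,"dy":0.6,"dz":0,"turn":0,"hand":0},{"dx":50,"dy":0.7,"dz":0,"turn":0,"hand":0}]'

```text
time_s: 17.12
tcp_pos: [0.5761, -0.1409, 0.0304]
ee_rot: [-3.086, -0.002, 1.46]
contact_force: [-4.7, -6.2, 0.0]
gripper_width: 0.503
```

```bash
python3 - <<'E'
from h import *
st(3); save('top','t6.png',(240,150,440,290),4); mod(288,392)
E
```

```text
t 17.22 plateXY 588.20 -75.90 z 0.0304 yaw 83.69  Fx -3.39 Fy -5.79 Fz 0.42 Tz 0.016
mod [153.2 131.2] 89.37 XY 579.7 -8.9
left edge Y mid 64.2748185858862 angle deg 0.5408958191122563 right -87.86350008153622 X 513.9366855478044 650.6457558761236
```

View pics/t6.png

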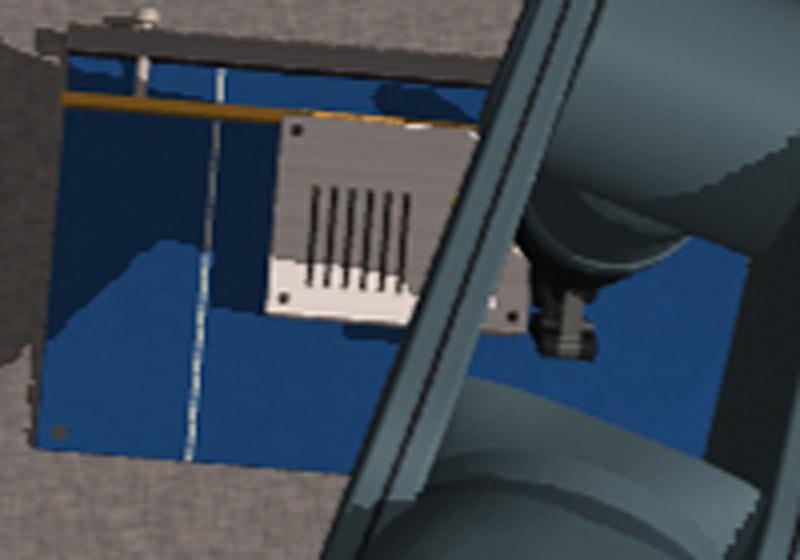

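>>> jog_arm --increments '[{"dx":3,"dy":0.5,"dz":0,"turn":0,"hand":0},{"dx":5,"dy":0.5,"dz":0,"turn":0,"hand":0},{"dx":7,"dy":0.5,"dz":0,"turn":0,"hand":0},{"dx":9,"dy":0.5,"dz":0,"turn":0,"hand":0},{"dx":11,"dy":0.5,"dz":0,"turn":0,"hand":0},{"dx":13,"dy":0.5,"dz":0,"turn":0,"hand":0},{"dx":15,"dy":0.5,"dz":0,"turn":0,"hand":0},{"dx":17,"dy":0.5,"dz":0,"turn":0,"hand":0},{"dx":19,"dy":0.5,"dz":0,"turn":0,"hand":0},{"dx":21,"dy":0.5,"dz":0,"turn":0,"hand":0},{"dx":23,"dy":0.5,"dz":0,"turn":0,"hand":0},{"dx":25,"dy":0.5,"dz":0,"turn":0,"hand":0},{"dx":27,"dy":0.5,"dz":0,"turn":0,"hand":0},{"dx":28,"dy":0.5,"dz":0,"turn":0,"hand":0}]'

```text
time_s: 18.53
tcp_pos: [0.5792, -0.1136, 0.0304]
ee_rot: [-3.085, -0.002, 1.46]
contact_force: [-2.9, -4.9, 1.1]
gripper_width: 0.503
```

```bash
python3 - <<'E'
from h import *
st(3); save('top','t7.png',(260,160,380,250),6); mod(288,392)
g=geom()['line'];print('line',g[0]@EX*1000,g[0]@EY*1000,g[3])
E
```

```text
t 18.63 plateXY 588.27 -48.71 z 0.0304 yaw 83.67  Fx -2.30 Fy -4.61 Fz 0.85 Tz -0.025
mod [155.1 131.6] 88.3 XY 577.8 21.3
left edge Y mid 92.85685871756854 angle deg 2.4250898135362693 right -57.999670398884916 X 510.7165937474653 647.0920575619895
line 563.4013116764993 94.6567081601814 131
```

View pics/t7.png

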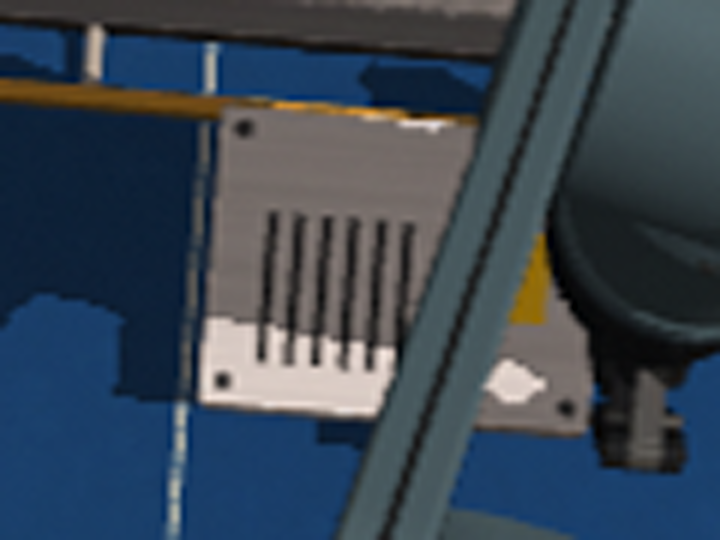

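```bash
cat >> h.py <<'E'
def fine(n=4,lo=284,hi=312):
    """subpixel: module left edge (50% red crossing right of the line) vs. line (rows below module), mm in plate Y"""
    A=np.mean([snapshot('top')[0][...,0].astype(float) for _ in range(n)],0)
    L=[];E=[]
    for v in range(232,260):
        r=A[v,282:298]; w=np.clip(r-np.median(r)-10,0,None); 
        if w.max()>25: L.append((282+np.average(np.arange(16),weights=w**2),v))
    PL=onz('top',L,0.010)[:,:2]*1000; f=np.polyfit(PL@EX,PL@EY,1)
    for v in range(184,222):
        r=A[v]; u=int(np.argmax([r[c+1:c+10].min() if 1 else 0 for c in range(lo,hi)]>np.float64(85)))+lo
        t=r[u+4:u+9].mean(); b=r[max(u-3,0):u+1].min(); h=(t+b)/2
        for c in range(u-3,u+5):
            if r[c]<h<=r[c+1]: E.append((c+(h-r[c])/(r[c+1]-r[c]),v)); break
    PE=onz('top',E,0.052)[:,:2]*1000
    x,y=PE@EX,PE@EY; k=abs(y-np.median(y))<2; e=np.polyfit(x[k],y[k],1)
    print('line slope %.4f Y@590 %.2f n%d | edge slope %.4f Y@590 %.2f n%d sd %.2f | gap %.2f'%(f[0],np.polyval(f,590),len(L),e[0],np.polyval(e,590),k.sum(),np.std(y[k]-np.polyval(e,x[k])),np.polyval(f,590)-np.polyval(e,590)))
    return A
E
python3 - <<'E'
from h import *
A=fine(); 
for v in(190,205,218,240,255): print(v,A[v,282:304].astype(int))
E
```

```text
line slope -0.0009 Y@590 100.19 n28 | edge slope -0.0035 Y@590 93.31 n34 sd 0.35 | gap 6.88
190 [ 13  13  12  12  12  12  14  11  12  10  42  60  26  40  92 115 114 113
 114 114 114 114]
205 [ 13  13  13  13  13  13  13  12   9  63  81   7  67 118 114 113 113 113
 113 113 115  91]
218 [ 14  13  13  13  14  12  12   9  68  86   0 129 216 221 219 218 217 216
 216 221 181  46]
240 [ 24  25  25  25  24  17 123 165  57  21  25  25  25  25  24  25  25  25
  25  25  25  25]
255 [ 25  25  25  24  18  92 118  16  23  25  25  25  25  24  24  24  24  25
  25  24  24  24]
```

>>> jog_arm --increments '[{"dx":1.5,"dy":0.5,"dz":0,"turn":0,"hand":0},{"dx":2.5,"dy":0.5,"dz":0,"turn":0,"hand":0},{"dx":3.5,"dy":0.5,"dz":0,"turn":0,"hand":0},{"dx":4.5,"dy":0.5,"dz":0,"turn":0,"hand":0},{"dx":5.3,"dy":0.5,"dz":0,"turn":0,"hand":0},{"dx":5.3,"dy":0.5,"dz":0,"turn":0,"hand":0}]'

```text
time_s: 19.53
tcp_pos: [0.5798, -0.1092, 0.0304]
ee_rot: [-3.084, -0.001, 1.46]
contact_force: [-2.3, -5.1, 0.1]
gripper_width: 0.501
```

```bash
python3 - <<'E'
from h import *
st(3); fine(4,282,312); save('side','s8.png',(250,220,370,290),6)
E
```

```text
t 19.63 plateXY 588.32 -44.36 z 0.0304 yaw 83.65  Fx -2.09 Fy -5.38 Fz 1.22 Tz 0.034
line slope -0.0009 Y@590 100.19 n28 | edge slope 0.0105 Y@590 98.78 n38 sd 0.29 | gap 1.40
```

View pics/s8.png

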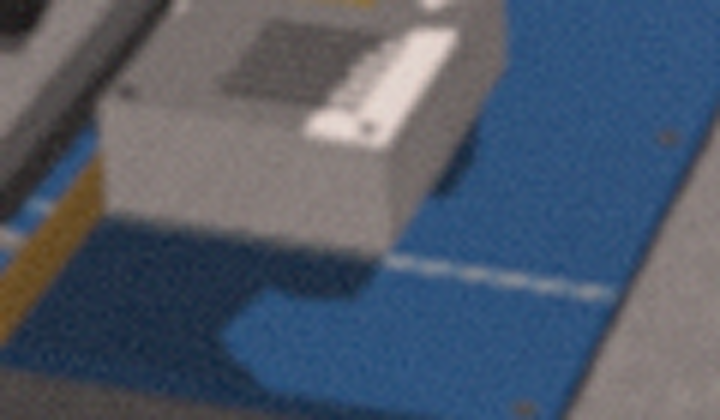

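```bash
cat >> h.py <<'E'
def sidefine(n=6,f='x.png'):
    S=np.mean([snapshot('side')[0].astype(float) for _ in range(n)],0); R=S[...,0]
    L=[];E=[]
    for u in range(318,350):            # line columns right of module
        r=R[256:275,u]; w=np.clip(r-np.median(r)-12,0,None)
        if w.max()>20: L.append((u,256+np.average(np.arange(19),weights=w**2)))
    for u in range(272,312):            # lower edge: steepest fall of red downwards
        c=R[248:268,u]; h=(c[:4].max()+c.min())/2; i=np.nonzero((c[:-1]>=h)&(c[1:]<h))[0]
        if len(i): i=i[0]; E.append((u,248+i+(c[i]-h)/(c[i]-c[i+1])))
    def P(q):
        p=onz('side',q,0.010)[:,:2]*1000; x,y=p@EX,p@EY; k=abs(y-np.median(y))<3; g=np.polyfit(x[k],y[k],1)
        print('slope %.4f Y@590 %.2f n%d sd %.2f X %.0f..%.0f'%(g[0],np.polyval(g,590),k.sum(),np.std(y[k]-np.polyval(g,x[k])),x[k].min(),x[k].max())); return np.polyval(g,590)
    print('side: line,edge'); a=P(L);b=P(E);print('gap',a-b)
    return S
E
python3 - <<'E'
from h import *
S=sidefine()
np.set_printoptions(linewidth=200)
for u in(280,295,308,312,320): print(u,S[248:270,u,0].astype(int))
A=fine(4,282,312)
for v in(185,190,195,200,205,210,215,220,226,232): print(v,A[v,282:304].astype(int))
E
```

```text
side: line,edge
slope 0.0018 Y@590 100.21 n31 sd 0.49 X 467..528
slope 0.0052 Y@590 99.86 n40 sd 0.40 X 544..626
gap 0.3577953628934125
280 [134 133 134 134 131 131 129 128 117  94  60  38  33  33  36  30  29  31  31  28  30  32]
295 [130 132 132 133 134 135 133 134 134 136 126  99  77  55  40  29  29  28  35  34  43  45]
308 [134 132 134 135 134 132 134 135 134 134 134 135 127  99  72  53  37  33  30  32  33  34]
312 [134 135 134 134 134 133 135 136 137 135 132 136 135 119  90  66  46  38  41  45  48  46]
320 [113 112 108 102  89  76  63  53  48  44  45  47  47  44  60  91 108  86  57  46  49  46]
line slope -0.0010 Y@590 100.18 n28 | edge slope 0.0106 Y@590 98.79 n38 sd 0.29 | gap 1.40
185 [ 13  13  13  12  13  12  12  12  12  11   7  63 113 116 112 113 114 114 114 114 114 114]
190 [ 12  12  11  13  12  12  12  13  12   9  38  89 115 113 112 112 113 113 114 114 114 114]
195 [ 12  13  12  13  12  13  13  12  11   7  50 101 118 116 116 115 115 114 114 116  91  46]
200 [ 13  13  12  12  12  13  13  12  11  21  73 114 117 116 116 116 117 118 120 103  43  67]
205 [ 13  13  13  13  13  14  14  12   9  38  89 116 114 113 113 113 113 113 116  90  24  73]
210 [ 13  13  14  13  13  13  12  12   8  65 116 117 114 114 114 114 114 117 107  62  46 102]
215 [ 14  13  13  13  13  13  12   9  37 135 207 219 216 215 215 215 216 220 180  46 146 222]
220 [ 13  13  13  13  13  12  13   7  69 178 224 215 215 215 214 215 215 217 213 204 212 219]
226 [ 12  12  12  12  12  11   9  36  89 173 225 223 221 226 227 228 227 228 225 221 220 218]
232 [ 26  25  25  25  25  24  17 122 156  16  23  25  25  25  24  25  26  25  24  25  25  25]
```

>>> jog_arm --increments '[{"dx":1.3,"dy":0.5,"dz":0,"turn":0,"hand":0},{"dx":1.8,"dy":0.5,"dz":0,"turn":0,"hand":0},{"dx":2.3,"dy":0.5,"dz":0,"turn":0,"hand":0},{"dx":2.5,"dy":0.5,"dz":0,"turn":0,"hand":0},{"dx":2.5,"dy":0.5,"dz":0,"turn":0,"hand":0}]'

```text
time_s: 20.85
tcp_pos: [0.58, -0.1078, 0.0304]
ee_rot: [-3.083, 0.0, 1.46]
contact_force: [-2.6, -5.3, 1.3]
gripper_width: 0.498
```

```bash
python3 - <<'E'
from h import *
np.set_printoptions(linewidth=200)
st(3);S=sidefine(4)
for u in(280,295,308): print(u,S[248:270,u,0].astype(int))
A=fine(4,282,312)
for v in(185,190,195,200,205,210,215,220,226,232): print(v,A[v,282:304].astype(int))
E
```

```text
t 20.95 plateXY 588.33 -43.04 z 0.0304 yaw 83.64  Fx -2.50 Fy -6.01 Fz 1.55 Tz 0.059
side: line,edge
slope 0.0037 Y@590 100.39 n31 sd 0.50 X 467..528
slope 0.0026 Y@590 101.21 n40 sd 0.49 X 544..626
gap -0.826965494371322
280 [134 134 132 133 130 131 130 131 124 106  71  42  29  33  34  30  28  33  33  32  33  33]
295 [131 131 131 133 135 130 135 135 135 132 129 113  89  63  41  30  32  32  34  32  33  40]
308 [133 135 135 131 135 135 136 134 135 132 136 133 130 115  90  58  36  37  32  32  32  32]
line slope -0.0009 Y@590 100.19 n28 | edge slope -0.0012 Y@590 99.13 n35 sd 0.31 | gap 1.06
185 [ 12  13  12  12  12  12  12  13  13  11   7  68 117 114 114 114 114 114 114 114 114 114]
190 [ 12  13  13  13  12  12  13  12  13  11  22  80 119 113 112 111 112 113 114 114 114 114]
195 [ 12  12  12  12  12  13  13  11  11   6  74 124 117 116 115 114 115 115 116  94  45  80]
200 [ 13  12  12  12  12  13  12  12  11  14  77 123 117 116 117 116 117 120 112  68  45 104]
205 [ 14  13  13  13  13  13  13  12   9  43  94 115 113 113 112 112 113 115  97  38  66 118]
210 [ 13  13  13  13  14  13  13  12   8  70 119 115 114 113 113 114 116 118  89  26  85 121]
215 [ 12  14  14  13  14  13  13   9  41 158 223 217 215 215 215 216 218 204 125  93 191 221]
220 [ 13  13  13  13  14  14  11   3 126 211 217 216 216 215 215 215 217 213 205 211 219 216]
226 [ 12  13  13  13  12  12   8  14 145 226 222 222 221 225 227 228 227 228 225 220 220 218]
232 [ 25  25  25  25  25  23  17 122 156  16  23  24  24  25  24  25  25  25  25  25  25  25]
```

>>> jog_arm --increments '[{"dx":-1,"dy":0,"dz":0,"turn":0,"hand":0},{"dx":-4,"dy":0,"dz":0,"turn":0,"hand":0},{"dx":-12,"dy":0,"dz":0,"turn":0,"hand":0},{"dx":-30,"dy":0,"dz":0,"turn":0,"hand":0},{"dx":-50,"dy":0,"dz":-20,"turn":0,"hand":0},{"dx":-70,"dy":0,"dz":-50,"turn":0,"hand":0},{"dx":-100,"dy":-20,"dz":-85,"turn":0,"hand":0},{"dx":-130,"dy":-50,"dz":-110,"turn":0,"hand":0},{"dx":-160,"dy":-85,"dz":-120,"turn":0,"hand":0},{"dx":-195,"dy":-110,"dz":-120,"turn":0,"hand":0},{"dx":-230,"dy":-125,"dz":-120,"turn":0,"hand":0},{"dx":-265,"dy":-130,"dz":-120,"turn":0,"hand":0},{"dx":-265,"dy":-130,"dz":-120,"turn":0,"hand":0},{"dx":-265,"dy":-130,"dz":-120,"turn":0,"hand":0}]'

```text
time_s: 22.57
tcp_pos: [0.4273, -0.3612, 0.1582]
ee_rot: [-3.084, 0.002, 1.455]
contact_force: [-0.4, -1.1, -0.5]
gripper_width: 0.5
```

```bash
python3 - <<'E'
from h import *
np.set_printoptions(linewidth=200)
st(3);S=sidefine(6); A=fine(6,282,312)
for v in(185,205,218): print(v,A[v,282:304].astype(int))
p=cv2.cvtColor(snapshot('top')[0],cv2.COLOR_RGB2BGR)[150:290,240:440]; cv2.imwrite('pics/t9.png',cv2.resize(p,None,fx=4,fy=4,interpolation=cv2.INTER_CUBIC))
for u in(275,285,295,305): print(u,S[246:270,u].astype(int)[:,[0,2]].T.tolist())
E
```

```text
t 22.67 plateXY 465.37 -308.07 z 0.1576 yaw 83.54  Fx -0.47 Fy -0.38 Fz -0.33 Tz 0.003
side: line,edge
slope -0.0040 Y@590 100.07 n18 sd 0.54 X 467..523
slope 0.0028 Y@590 101.11 n40 sd 0.49 X 544..626
gap -1.0464546810044766
line slope -0.0016 Y@590 100.11 n26 | edge slope -0.0052 Y@590 99.14 n38 sd 0.30 | gap 0.98
185 [ 12  12  12  12  13  12  12  12  12  10   1 131 212 209 207 208 208 208 209 209 209 209]
205 [ 13  13  13  13  13  13  13  12   6  55 159 213 207 205 206 207 207 210 183  73 130 215]
218 [ 13  13  13  13  13  13  12   7  71 121 118 118 119 120 119 119 122  96  20  68 123 122]
275 [[137, 137, 138, 137, 138, 135, 139, 138, 138, 133, 110, 84, 56, 41, 34, 37, 36, 40, 39, 41, 44, 47, 49, 51], [124, 124, 126, 124, 125, 123, 127, 126, 124, 121, 107, 92, 77, 73, 70, 71, 70, 72, 72, 84, 112, 121, 125, 126]]
285 [[138, 136, 134, 136, 136, 137, 136, 137, 135, 137, 136, 130, 105, 69, 43, 36, 39, 39, 36, 35, 39, 43, 47, 51], [126, 123, 122, 122, 123, 125, 124, 125, 122, 125, 124, 120, 103, 82, 74, 71, 72, 72, 69, 70, 80, 103, 119, 125]]
295 [[137, 137, 137, 136, 137, 140, 138, 137, 139, 138, 139, 138, 134, 119, 93, 64, 40, 36, 34, 40, 36, 36, 39, 46], [124, 124, 124, 124, 124, 126, 125, 123, 125, 126, 126, 125, 123, 114, 95, 80, 70, 70, 70, 72, 69, 71, 85, 113]]
305 [[138, 139, 141, 140, 141, 138, 137, 138, 138, 139, 141, 140, 140, 144, 135, 108, 70, 45, 37, 34, 35, 38, 33, 36], [125, 126, 128, 128, 128, 125, 124, 125, 125, 125, 128, 125, 127, 129, 122, 105, 84, 76, 73, 71, 71, 72, 70, 72]]
```

View pics/t9.png

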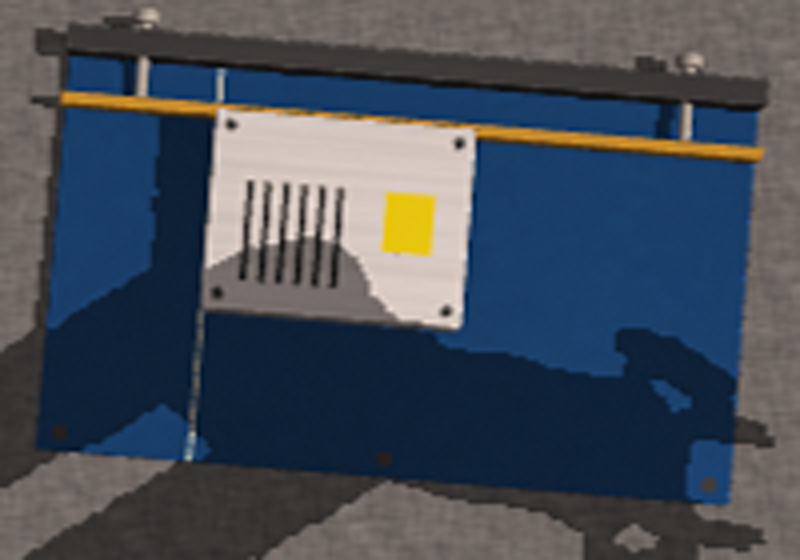

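```bash
python3 - <<'E'
from h import *
mod(284,370); b=geom()['bar']; print('bar centre X',b[0]@EX*1000); s=sense(); print(s['time_s'],s['contact_force'])
print(hand_in())
E
```

```text
mod [131.2 100.9] 84.06 XY 590.4 33.9
left edge Y mid 98.39983028852119 angle deg -0.7449774966855873 right -30.100278844080332 X 539.5513595846297 640.9957953100238
bar centre X 643.4982544111925
23.4667 [-0.74025499  0.38558317 -0.19153538]
the job is handed in; nothing more can be done
None
```

I pushed the aluminium module flat onto the brass bar, bedded it there, slid it along to the white line, backed the arm away, and handed the job in at 23.5 s. The hand-in gives no verdict.

- **Bedding:** Sliding took about 7–8 N. I leaned with about 16–17 N total for about 1 s, so I estimate 7–9 N on the bar. The bar force is inferred, not measured. At first contact the total briefly read 19.4 N, which I put at about 11 N on the bar, under its 16 N limit.
- **Position at the line:** The two cameras disagree. The top view puts the left edge about 1.0 mm short of the line; the side view puts it about 1.0 mm past. Both are inside ±2.5 mm, so I left it there.
- **Squareness and contact with the bar:** The edge-to-line fit gives about 0.2° and the module outline about 0.4°. The module's back is within about 1 mm of the bar face, which is as fine as the camera can tell.
- **Robot and surroundings:** The arm was clear with only noise-level force readings. I did not measure the bystanders again at the end, but nothing came near them.
- **Other faults:** One early move was refused for missing keys and had no effect. The tool tilted about 3° during pressing. The trained networks' "edge" and "back" points mostly landed on the look-alike boxes, so I fitted the edges from the pictures myself.

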